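# Load the pastry forming tubes into the V rack and cover it

### The job

Pull every forming tube out of the foam-lined case by its square grip (they fit tightly; small wiggles help) and lay each in a V channel of the baking rack, one to a channel, centred so that it sticks out about equally at both ends. When all the tubes lie in the rack, set the cover plate on top of it, long side along long side, its edges in line with the rack's outline, and let go. Leave the jars, the bottle and the bowl where they are.

Things in the scene. Friction and masses are not known exactly. Their poses are not given: they have to be found in the camera images.
- case: grey case with black foam, fixed, 146 (x) x 262 (y) x 56 high mm. Origin on the counter under the middle of its mouth, where the tubes stick out; x points into the case along four level bores (y = -90, -30, 30, 90; axes 34 mm up). The bores have a 14 mm slit on top: tubes cannot be lifted out. Foam cheeks 10 to 100 mm behind the mouth squeeze each tube: 10 to 20 N draws it out along -x
- tube1: forming tube, one of 3 or 4 alike (None if absent): 170 mm long, 0.12 kg; steel barrel 22 mm in diameter with a black square grip, a 26 mm cube, at its -x end. Origin on the axis at mid-length; x along the axis, away from the grip, whose centre is at x = -72 mm. It starts in a bore of the case, 46 mm sticking out of the mouth (the grip and 20 mm of barrel), the far end 124 mm deep
- tube2: forming tube, one of 3 or 4 alike (None if absent): 170 mm long, 0.12 kg; steel barrel 22 mm in diameter with a black square grip, a 26 mm cube, at its -x end. Origin on the axis at mid-length; x along the axis, away from the grip, whose centre is at x = -72 mm. It starts in a bore of the case, 46 mm sticking out of the mouth (the grip and 20 mm of barrel), the far end 124 mm deep
- tube3: forming tube, one of 3 or 4 alike (None if absent): 170 mm long, 0.12 kg; steel barrel 22 mm in diameter with a black square grip, a 26 mm cube, at its -x end. Origin on the axis at mid-length; x along the axis, away from the grip, whose centre is at x = -72 mm. It starts in a bore of the case, 46 mm sticking out of the mouth (the grip and 20 mm of barrel), the far end 124 mm deep
- tube4: forming tube, one of 3 or 4 alike (None if absent): 170 mm long, 0.12 kg; steel barrel 22 mm in diameter with a black square grip, a 26 mm cube, at its -x end. Origin on the axis at mid-length; x along the axis, away from the grip, whose centre is at x = -72 mm. It starts in a bore of the case, 46 mm sticking out of the mouth (the grip and 20 mm of barrel), the far end 124 mm deep
- rack: baking rack of folded aluminium, fixed to the counter, 100 (x) x 250 (y) x 62 high mm. Origin on the counter under its centre; four V channels (90 degree V, 90 mm long) run along x, 60 mm apart (y = -90, -30, 30, 90); end walls 12 mm thick at y = -119 and 119, 62 mm high, carry the cover plate. A tube may lie either way round
- groove1 (a point): where the middle of a tube's axis lies when the tube rests centred in V channel 1 of the rack: 43.6 mm above the counter; its axes are the rack's, x along the channel. The V's edges are 45 mm above the counter and 34 mm apart, its bottom 28 mm; a centred tube sticks out 40 mm at either end of the channel
- groove2 (a point): where the middle of a tube's axis lies when the tube rests centred in V channel 2 of the rack: 43.6 mm above the counter; its axes are the rack's, x along the channel. The V's edges are 45 mm above the counter and 34 mm apart, its bottom 28 mm; a centred tube sticks out 40 mm at either end of the channel
- groove3 (a point): where the middle of a tube's axis lies when the tube rests centred in V channel 3 of the rack: 43.6 mm above the counter; its axes are the rack's, x along the channel. The V's edges are 45 mm above the counter and 34 mm apart, its bottom 28 mm; a centred tube sticks out 40 mm at either end of the channel
- groove4 (a point): where the middle of a tube's axis lies when the tube rests centred in V channel 4 of the rack: 43.6 mm above the counter; its axes are the rack's, x along the channel. The V's edges are 45 mm above the counter and 34 mm apart, its bottom 28 mm; a centred tube sticks out 40 mm at either end of the channel
- plate: white plastic cover plate, 100 (x) x 250 (y) x 5 mm, 0.35 kg. Origin at the centre of its underside, z up. Along its y axis in the middle runs a black bar handle 12 mm thick (x), 70 mm long (y), between 33 and 45 mm above the underside, on two legs at y = -28 and 28. On the rack its underside is 62 mm above the counter; it may lie either way round
- jar1: white jar with red lid, a bystander, 68 mm diameter, 85 mm high; origin under its centre
- jar2: white jar with red lid, a bystander, 68 mm diameter, 85 mm high; origin under its centre
- bottle: green glass bottle, a bystander, 68 mm diameter, 200 mm high; origin under its centre
- bowl: steel bowl, a bystander, 130 mm diameter, 55 mm high; origin under its centre
There are look-alikes about, which are no part of the job. Leave any orange, red or turquoise look-alike of the tube4 alone.

How it is judged:
By the outcome, as a careful person would: the job done as asked, in the order asked, and still so for the second after the job is handed in, with the robot touching nothing.
Of tube1, tube2, tube3, tube4 only 3 to 4 are there at a start; the rules pass over those that are not, and their reading is None.
At some moment in a run one of plate may be knocked a few centimetres aside while the robot is not near it.
Once in a run the grip may slacken for a moment while it holds something.
It also fails if it takes over 210 s, if anything falls off the work surface, if the arm or the gripper's body presses on something with over 40 N, if the wrist force passes 120 N, or if a joint passes its speed limit or range.

### The arm

A 6-joint arm with a two-finger parallel gripper is mounted at the origin on the work surface. World frame = base frame: x ahead of the robot, y to its left, z up, the work surface at z = 0. Lengths are in mm, angles in rad, forces in N, time in s.
With the tool pointing down it reaches from about 275 to 750 mm from the base axis. Payload 10.2 kg.
Tool frame: the origin (TCP) lies at the very end of the fingers, on their centre line; the grasp point (between the pads) lies 19 mm behind it; z points along the fingers, y is the line along which they close (so a half turn about z gives the same grasp; the last joint's range is limited). The gripper opens to 85 mm and grips with 20 to 120 N. Pads are 22 mm wide; open, the fingers measure 114 mm over their backs; the gripper's body (76 mm by 85 mm) begins 54 mm behind the grasp point. The pads swing forward as they close: fully open they stand 13 mm farther back than shut.
Start: joints at [-1.434, 0.313, 1.498, -0, 1.331, -0.223], TCP at [184.833, -491.394, 231.294] pointing down, gripper open.
Joint ranges: [-2.94, 2.94], [-0.97, 2.17], [0.19, 2.56], [-1.23, 4.37], [0.02, 3.11], [-2.88, 2.88]. Speed limits (rad/s): [2.39, 2.39, 3.01, 3.14, 3.14, 3.14].

### API

Orientations are given as a unit quaternion [w, x, y, z].
In Python, from rig import ctrl gives the robot as it stands.
- The arm moves only by the shell command python3 -m inch 'ROWS' [OPENING] [FORCE]. ROWS is text: rows parted by semicolons, each of 6 numbers parted by spaces: the shift along the tool's x, y, z in mm, then the turn, a rotation vector about the tool's x, y, z in units of 6 degrees (1.0 is 6 degrees). A call has exactly 10 rows; each row shifts and turns the commanded pose from where the row before left it, along the tool's axes as they then stand; what a row does not reach is not made up. A row lasts 1/12 s, in which the tool goes at most 41.7 mm and 7.16 degrees, less where a joint would pass 70% of its speed; a pose out of reach is approached as far as the arm can. A call with a gripper value outside its range is refused whole. OPENING is the opening, from 0 (shut) to 1 (fully open), set as the call begins (- or left out, the last holds). The fingers move at their own pace and stop on an object; FORCE is the grip in N (left out, the last holds). Time passes only in rows, so rows that do not move let the fingers close, or fill a call up. It gives the time, the measured TCP pose, the force, the opening and the grip force at its end, in the units of the state.
- ctrl.sense(): the state, without advancing time (a new reading comes with each control period).
- ctrl.capture(name): name is "scene" or "top" or "wrist"; returns a dict with "image" (420x560x3 uint8, red, green, blue), "intrinsics" (3x3 intrinsics, pixels), "D" ([k1, k2, p1, p2, k3] as OpenCV has them; the pictures are not rectified), "rvec" (rotation vector, rad) and "tvec" (3), from world to camera coordinates, as OpenCV has them. Camera axes: x right, y down, z forward; pixel columns grow to the right and rows downward; lengths in mm; the calibration is good to about 2 mm. A picture is of the moment at which its call begins. There is no depth.
- ctrl.finish_job(): hands the job in; it is judged then, once.
The state is a dict: "time_s": time; "joints": joint angles; "dq": joint speeds; "tau": joint torques, N m; "eef_pos": TCP position; "ee_rot": TCP orientation; "force": force on the tool from outside, world axes, zero at the start; "wrist_torque": the same for the moment, N m; "grip_width": opening from 0.0 (shut) to 1.0 (fully open); "grip_force": force on a finger pad.
Only numpy, scipy, OpenCV 4.12 (cv2) and the standard library are available. Lean on these libraries where they do the work, as an engineer would, in place of code of your own. Each camera call takes 0.05 s, during which the arm holds its last target. There are 200 camera calls.

## Working session

There is one attempt and no reset: what is moved stays moved. The work goes in short steps, Python scripts to look and compute and a shell command to move; the robot and the scene stay as the last step left them, time stands still between calls to the robot, and variables do not carry over. Pictures are saved under pics/ and viewed, at most 14 in all, crops included, and the job is handed in when it is done.

```bash
mkdir -p pics; ls; cat > h.py <<'E'
import numpy as np, cv2
from scipy.spatial.transform import Rotation as R
from rig import ctrl
def snap(n,f=None):
    c=ctrl.capture(n)
    if f: cv2.imwrite('pics/'+f,cv2.cvtColor(c['image'],cv2.COLOR_RGB2BGR))
    return c
def cast(c,uv,z):
    K=np.array(c['intrinsics'],float);D=np.array(c['D'],float)
    p=cv2.undistortPoints(np.array(uv,float).reshape(-1,1,2),K,D).reshape(-1,2)
    Rm=cv2.Rodrigues(np.array(c['rvec'],float))[0];t=np.array(c['tvec'],float).ravel()
    d=np.c_[p,np.ones(len(p))]@Rm; o=-Rm.T@t
    return o+d*((z-o[2])/d[:,2])[:,None]
def proj(c,P):
    return cv2.projectPoints(np.array(P,float).reshape(-1,1,3),np.array(c['rvec'],float),np.array(c['tvec'],float),np.array(c['intrinsics'],float),np.array(c['D'],float))[0].reshape(-1,2)
def st():
    s=ctrl.sense();q=s['ee_rot'];r=R.from_quat([q[1],q[2],q[3],q[0]])
    return s,r
E
python3 - <<'E'
from h import *
for n in('scene','top'): snap(n,n+'0.png')
s,r=st();print(s);print(r.as_matrix().round(3))
E
```

```text
pics
{'time_s': 0.1, 'joints': array([-1.43436375e+00,  3.13435862e-01,  1.49836548e+00,  5.19608369e-07,
        1.33100480e+00, -2.23406589e-01]), 'dq': array([-0.00272681, -0.00197248, -0.00142717,  0.00022076, -0.00033221,
       -0.00015436]), 'tau': array([ 3.46602370e-03, -4.12898612e+01, -2.60140175e+01, -1.27189842e-04,
        3.06654831e-03, -3.16239766e-05]), 'eef_pos': array([ 184.81816274, -491.14588102,  230.76926151]), 'ee_rot': array([-6.06162386e-04,  9.83857917e-01,  1.78950362e-01,  2.66293881e-05]), 'force': array([ 0.15724804, -0.13459517,  0.9731662 ]), 'wrist_torque': array([ 0.05073317, -0.01425896, -0.00649425]), 'grip_force': 0.0, 'grip_width': 0.9997650889946005}
[[ 0.936  0.352 -0.   ]
 [ 0.352 -0.936  0.001]
 [ 0.    -0.001 -1.   ]]
```

View pics/top0.png

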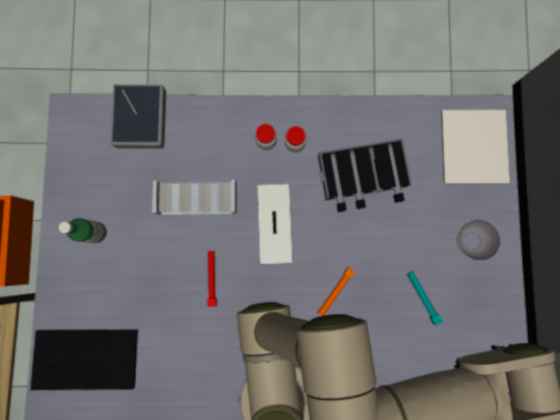

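View pics/scene0.png

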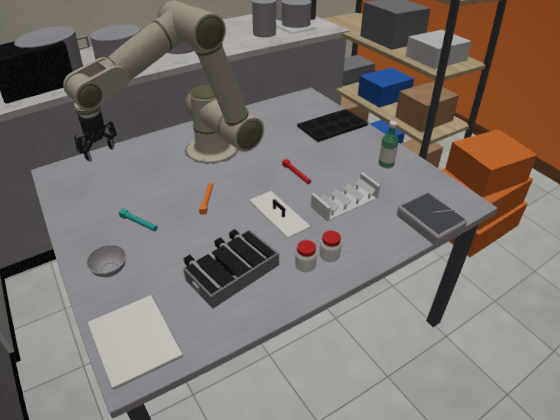

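The top view shows the case at about (365,170) with three black grips at (341,207), (360,204) and (398,198). The rack is at (195,198) and the plate at (275,223). The coloured look-alikes are at (211,280), (336,290) and (424,298).

```bash
python3 - <<'E'
from h import *
c=snap('top');im=c['image']
print('cam pos',(-cv2.Rodrigues(np.array(c['rvec']))[0].T@np.array(c['tvec']).ravel()).round())
a=cv2.resize(im[130:220,300:420],None,fx=6,fy=6,interpolation=cv2.INTER_CUBIC)
cv2.imwrite('pics/case.png',a[:,:,::-1])
hsv=cv2.cvtColor(im,cv2.COLOR_RGB2HSV)
# plate
m=cv2.inRange(hsv,(0,0,200),(179,60,255));m[:,:240]=0;m[:,310:]=0;m[:170]=0;m[280:]=0
m=cv2.morphologyEx(m,cv2.MORPH_CLOSE,np.ones((15,15)))
k=max(cv2.findContours(m,0,2)[0],key=cv2.contourArea)
P=cast(c,k.reshape(-1,2),5);r=cv2.minAreaRect(P[:,:2].astype(np.float32));print('plate',r,cv2.boxPoints(r).round())
b=cv2.resize(im[165:275,140:300],None,fx=5,fy=5,interpolation=cv2.INTER_CUBIC)
cv2.imwrite('pics/rack.png',b[:,:,::-1])
E
```

```text
cam pos [ 408.  -13. 1374.]
plate ((530.55712890625, 16.07644271850586), (238.38258361816406, 89.37049102783203), 2.378443956375122) [[410.  56.]
 [413. -34.]
 [652. -24.]
 [648.  66.]]
```

View pics/case.png

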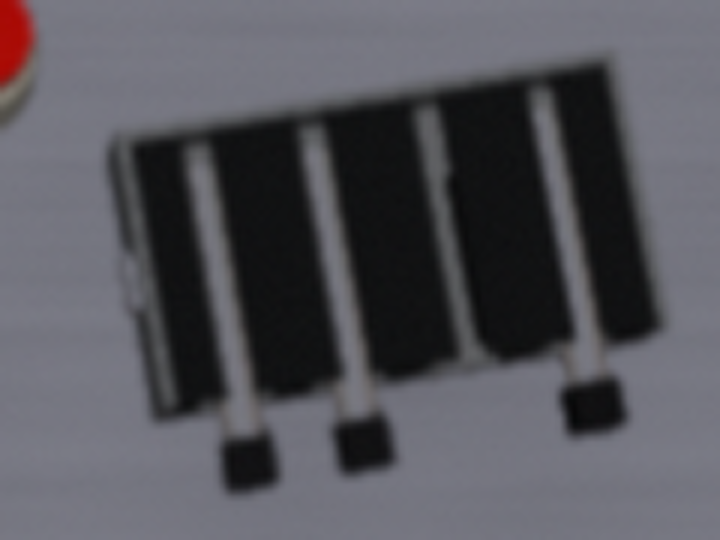

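View pics/rack.png

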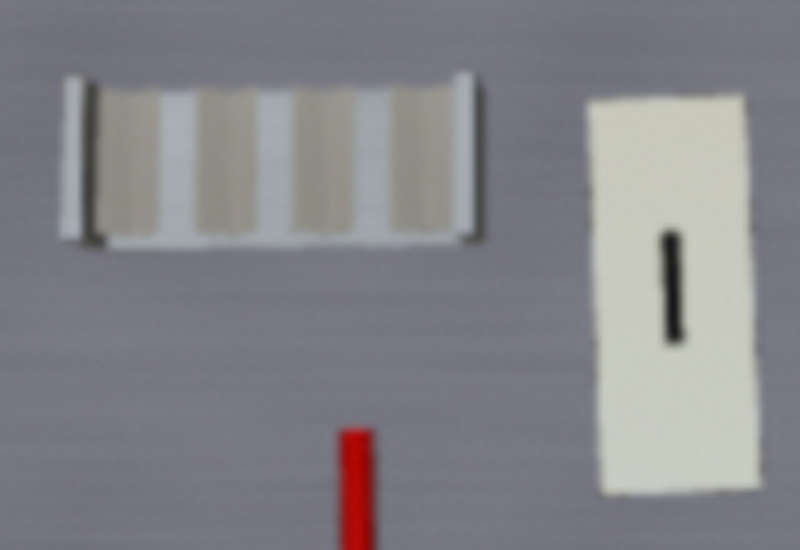

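Both crops are clear. The case has three tubes with grips at crop positions (249,463), (364,444) and (594,405), and the third bore is empty. The rack's wall tops run (75,80)-(70,240) and (466,75)-(463,238), and the plate handle runs (671,232)-(674,342).

```bash
python3 - <<'E'
from h import *
c=snap('top')
C=lambda pts,z,s,o: cast(c,(np.array(pts,float)+.5)/s-.5+np.array(o),z).round(1)[:,:2]
co=lambda p,z:C(p,z,6,(300,130)); ro=lambda p,z:C(p,z,5,(140,165))
g=co([(249,459),(364,440),(594,401)],47);print('grips',g.tolist(), np.diff(g,axis=0).tolist(), np.degrees(np.arctan2(*(g[2]-g[0])[::-1])))
f=co([(199,150),(314,132),(428,110),(541,95)],56);print('slit far',f.tolist());
for i,j in((0,0),(1,1),(2,3)): d=f[j]-g[i];print(np.hypot(*d),np.degrees(np.arctan2(d[1],d[0])))
co4=co([(116,138),(612,62),(662,325),(158,416)],56);print('corners',co4.tolist(),np.hypot(*np.diff(co4,axis=0).T))
w=ro([(75,78),(72,240),(466,73),(463,237)],62);print('walls',w.tolist());print('rack ctr',w.mean(0),'yaw y-axis',(w[0]+w[1]-w[2]-w[3])/2)
print('handle',ro([(671,232),(674,342)],45).tolist())
E
```

```text
grips [[580.6, -189.6], [590.7, -248.3], [611.5, -365.7]] [[10.100000000000023, -58.70000000000002], [20.799999999999955, -117.39999999999998]] -80.04771203513411
slit far [[739.8, -164.2], [749.5, -223.4], [761.2, -282.1], [769.3, -340.1]]
161.21352300598105 9.065009281553984
160.74031852649784 8.911474572269363
159.86306640371936 9.214851231543134
corners [[746.0, -121.5], [786.7, -376.8], [649.4, -398.7], [601.2, -142.4]] [258.52384803 139.03560695 260.79288717]
walls [[655.1, 381.2], [555.6, 378.9], [659.8, 142.8], [558.7, 142.7]]
rack ctr [607.3 261.4] yaw y-axis [ -3.9 237.3]
handle [[564.5, 16.9], [496.8, 14.5]]
```

```bash
cat >> h.py <<'E'
def to(x,y,z,yaw):
    "turn first (units about tool z), then shift in the turned, upright tool frame"
    s,r=st();M=r.as_matrix();p=np.array(s['eef_pos']);cy=np.degrees(np.arctan2(M[1,0],M[0,0]))
    a=np.radians(yaw);ax=np.array([[np.cos(a),np.sin(a),0],[np.sin(a),-np.cos(a),0],[0,0,-1]])
    print('at',p.round(1),'yaw',round(cy,2),'tilt',M[:2,2].round(3),'| turn z',round((cy-yaw)/6,3),'shift',(ax@(np.array([x,y,z])-p)).round(1),'F',np.round(s['force'],1),'grip',round(s['grip_width'],3),round(s['grip_force'],1),'t',round(s['time_s'],1))
E
python3 -c "
from h import *
to(581,-190,150,9.5)"
```

```text
at [ 184.8 -491.2  231. ] yaw 20.62 tilt [-0.     0.001] | turn z 1.853 shift [ 440.5 -231.7   81. ] F [ 0.8 -0.   0.1] grip 1.001 0.0 t 0.2
```

```bash
python3 -m inch '0 0 0 0 0 0.95;0 0 0 0 0 0.9;24 -13 4.5 0 0 0;24 -13 4.5 0 0 0;24 -13 4.5 0 0 0;24 -13 4.5 0 0 0;24 -13 4.5 0 0 0;24 -13 4.5 0 0 0;24 -13 4.5 0 0 0;24 -13 4.5 0 0 0' 0.5 && python3 -m inch '24 -13 4.5 0 0 0;24 -13 4.5 0 0 0;24 -13 4.5 0 0 0;24 -13 4.5 0 0 0;24 -13 4.5 0 0 0;24 -13 4.5 0 0 0;24 -13 4.5 0 0 0;24 -13 4.5 0 0 0;24 -13 4.5 0 0 0;0 0 0 0 0 0' && python3 -c "
from h import *
to(581,-190,150,9.5); snap('wrist','w1.png')"
```

```text
time_s: 1.03
eef_pos: [357.9, -356.0, 195.0]
ee_rot: [-0.0, 0.997, 0.083, -0.0]
force: [-0.2, -0.8, 0.0]
grip_width: 0.501
grip_force: 0.0
time_s: 1.87
eef_pos: [552.9, -202.8, 153.5]
ee_rot: [-0.001, 0.996, 0.085, -0.0]
force: [-0.7, 0.8, 0.2]
grip_width: 0.503
grip_force: 0.0
at [ 552.9 -202.8  153.5] yaw 9.71 tilt [-0.001  0.002] | turn z 0.035 shift [29.9 -8.   3.5] F [-0.7  0.8  0.2] grip 0.503 0.0 t 1.9
```

View pics/w1.png

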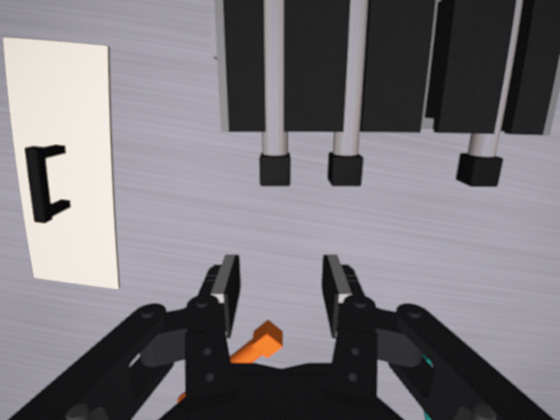

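The wrist view shows the three grips at about (275,170), (345,169) and (479,170). The mouth line is at row 131 and the plate is at left.

```bash
cat >> h.py <<'E'
def boxfit(c,est,yaw,roi):
    "black blob bbox in roi (u0,v0,u1,v1) vs projected 26 mm cube bbox at est (axis height in est[2]); gives shift"
    u0,v0,u1,v1=roi;m=(c['image'][v0:v1,u0:u1].max(2)<60).astype(np.uint8)
    n,l,s,_=cv2.connectedComponentsWithStats(m);i=1+np.argmax(s[1:,4]);x,y,w,h,_=s[i]
    a=np.radians(yaw);X=np.array([np.cos(a),np.sin(a),0]);Y=np.array([-X[1],X[0],0])
    b=lambda e:(lambda q:np.r_[q.min(0),q.max(0)])(proj(c,[e+X*i+Y*j+np.array([0,0,k]) for i in(-13,13) for j in(-13,13) for k in(-13,13)]))
    e=np.array(est,float);obs=np.array([x+u0,y+v0,x+w-1+u0,y+h-1+v0])
    for _ in range(3):
        q=b(e);d=((obs-q)[:2]+(obs-q)[2:])/2;ctr=(q[:2]+q[2:])/2
        A=cast(c,[ctr,ctr+d],e[2]);e=e+A[1]-A[0]
    return e.round(1),obs,b(e).round()
E
python3 - <<'E'
from h import *
c=snap('wrist')
print('cam',(-cv2.Rodrigues(np.array(c['rvec']))[0].T@np.array(c['tvec']).ravel()).round())
G=[]
for e,r in(((581,-190,34),(245,147,305,200)),((591,-248,34),(315,147,375,200)),((611,-366,34),(445,147,515,200))):
    o=boxfit(c,e,9.5,r);print(o);G.append(o[0])
print(np.degrees(np.arctan2(G[2][0]-G[0][0],-(G[2][1]-G[0][1]))), np.linalg.norm(G[2]-G[0]))
m=cast(c,[(232,131),(420,131),(545,134)],56);print(m.round(1))
to(G[0][0],G[0][1],150,9.5)
E
```

```text
cam [ 632. -190.  298.]
(array([ 579.1, -192.6,   34. ]), array([259, 151, 287, 182], dtype=int32), array([257., 149., 289., 184.]))
(array([ 589.4, -251.8,   34. ]), array([327, 151, 360, 182], dtype=int32), array([325., 149., 362., 184.]))
(array([ 609.8, -371. ,   34. ]), array([456, 152, 500, 183], dtype=int32), array([453., 150., 503., 185.]))
9.764122632816115 181.02223620318028
[[ 605.1 -156.5   56. ]
 [ 630.5 -300.3   56. ]
 [ 648.2 -403.8   56. ]]
at [ 550.8 -205.4  154.2] yaw 9.6 tilt [-0.001  0.   ] | turn z 0.017 shift [30.  -7.9  4.2] F [ 1.5 -0.3  1.5] grip 0.5 0.0 t 2.0
```

```bash
python3 -m inch '10 -2.6 4 0 0 0;10 -2.6 10 0 0 0;10 -2.6 15 0 0 0;0 0 15 0 0 0;0 0 15 0 0 0;0 0 10 0 0 0;0 0 0 0 0 0;0 0 0 0 0 0;0 0 0 0 0 0;0 0 0 0 0 0' && python3 -c "
from h import *
to(579,-192.6,15,9.7);c=snap('wrist');print(boxfit(c,(579,-192.6,34),9.7,(200,120,360,260)))"
```

```text
time_s: 2.8
eef_pos: [579.4, -193.7, 86.9]
ee_rot: [0.001, 0.997, 0.083, 0.001]
force: [-0.6, 0.2, 0.0]
grip_width: 0.497
grip_force: 0.0
at [ 579.4 -193.7   86.9] yaw 9.5 tilt [ 0.002 -0.001] | turn z -0.034 shift [-0.2 -1.2 71.9] F [-0.6  0.2  0. ] grip 0.497 0.0 t 2.8
(array([ 634.2, -212.1,   34. ]), array([292, 120, 359, 188], dtype=int32), array([302., 131., 349., 177.]))
```

```bash
python3 -m inch '0 -1 12 0 0 0;0 0 12 0 0 0;0 0 12 0 0 0;0 0 12 0 0 0;0 0 12 0 0 0;0 0 11 0 0 0;0 0 0 0 0 0;0 0 0 0 0 0;0 0 0 0 0 0;0 0 0 0 0 0' && python3 -m inch '0 0 0 0 0 0;0 0 0 0 0 0;0 0 0 0 0 0;0 0 0 0 0 0;0 0 0 0 0 0;0 0 0 0 0 0;0 0 0 0 0 0;0 0 0 0 0 0;0 0 0 0 0 0;0 0 0 0 0 0' 0 70 && python3 -c "
from h import *
to(579,-192.6,15,9.7);c=snap('wrist','w2.png')"
```

```text
time_s: 3.68
eef_pos: [579.2, -192.6, 15.5]
ee_rot: [0.0, 0.997, 0.083, 0.001]
force: [-0.6, 0.2, -0.2]
grip_width: 0.502
grip_force: 0.0
time_s: 4.52
eef_pos: [579.1, -192.6, 15.3]
ee_rot: [0.0, 0.997, 0.083, 0.0]
force: [-1.4, -0.7, 5.5]
grip_width: 0.297
grip_force: 68.8
at [ 579.1 -192.6   15.3] yaw 9.51 tilt [ 0.001 -0.001] | turn z -0.031 shift [-0.1 -0.   0.3] F [-1.4 -0.7  5.5] grip 0.297 68.8 t 4.5
```

View pics/w2.png

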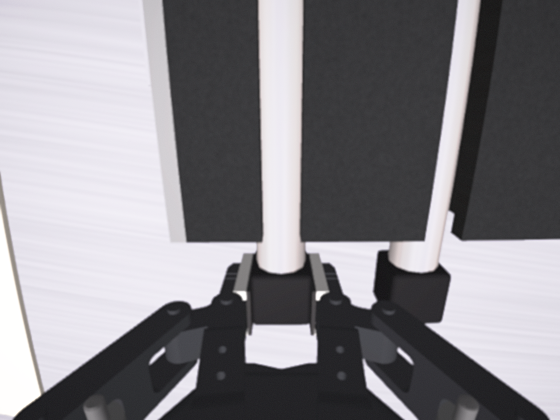

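The wrist view shows the grip squarely between the pads at (282,290).

```bash
python3 -m inch '-3 0.5 0 0 0 0;-3 -1 0 0 0 0;-3 1 0 0 0 0;-3 -1 0 0 0 0;-4 1 0 0 0 0;-4 -1 0 0 0 0;-4 1 0 0 0 0;-4 -1 0 0 0 0;-4 1 0 0 0 0;-4 -0.5 0 0 0 0' && python3 -c "
from h import *
to(579-133,-192.6-22.7,15,9.7);c=snap('wrist','w3.png')"
```

```text
time_s: 5.4
eef_pos: [545.9, -198.4, 15.6]
ee_rot: [0.001, 0.997, 0.083, 0.003]
force: [15.1, 2.2, -1.3]
grip_width: 0.297
grip_force: 49.1
at [ 545.9 -198.4   15.6] yaw 9.5 tilt [ 0.007 -0.002] | turn z -0.033 shift [-101.3   -0.2    0.6] F [15.1  2.2 -1.3] grip 0.297 49.1 t 5.4
```

```bash
python3 -m inch '-8 0.5 0 0 0 0;-8 -1 0 0 0 0;-8 1 0 0 0 0;-8 -1 0 0 0 0;-8 1 0 0 0 0;-8 -1 0 0 0 0;-8 0.5 0 0 0 0;-8 0 0 0 0 0;-8 0 0 0 0 0;0 0 0 0 0 0' - 90 && python3 -c "
from h import *
to(579-133,-192.6-22.7,15,9.7);c=snap('wrist','w3.png')"
```

```text
time_s: 6.28
eef_pos: [471.5, -210.2, 14.8]
ee_rot: [-0.0, 0.997, 0.083, -0.0]
force: [-7.7, -1.9, 2.3]
grip_width: 0.29
grip_force: 89.1
at [ 471.5 -210.2   14.8] yaw 9.48 tilt [-0.001  0.   ] | turn z -0.037 shift [-26.    0.8  -0.2] F [-7.7 -1.9  2.3] grip 0.29 89.1 t 6.3
```

View pics/w3.png

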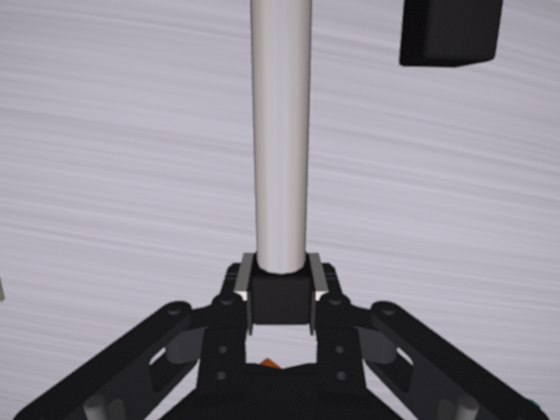

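```bash
python3 -m inch '-8 0 0 0 0 0;-8 0 0 0 0 0;-8 0 0 0 0 0;-7 0 0 0 0 0;0 0 0 0 0 0;0 0 -10 0 0 0;0 0 -20 0 0 0;0 0 -25 0 0 0;0 0 -30 0 0 0;0 0 -30 0 0 0' && python3 -c "
from h import *
to(535,171,150,0.8)"
```

```text
time_s: 7.17
eef_pos: [441.7, -215.1, 131.7]
ee_rot: [-0.0, 0.997, 0.083, -0.0]
force: [1.0, -0.1, -1.7]
grip_width: 0.291
grip_force: 89.0
at [ 441.7 -215.1  131.7] yaw 9.52 tilt [-0.  0.] | turn z 1.454 shift [  98.7 -384.7  -18.3] F [ 1.  -0.1 -1.7] grip 0.291 89.0 t 7.2
```

```bash
python3 -m inch '0 0 -5 0 0 0.35;0 0 -5 0 0 0.35;0 0 -5 0 0 0.4;0 0 -3 0 0 0.35;8 -20 0 0 0 0;8 -30 0 0 0 0;8 -35 0 0 0 0;8 -35 0 0 0 0;8 -35 0 0 0 0;8 -35 0 0 0 0' && python3 -m inch '8 -35 0 0 0 0;8 -35 0 0 0 0;8 -35 0 0 0 0;8 -35 0 0 0 0;8 -30 0 0 0 0;8 -20 0 0 0 0;0 -5 0 0 0 0;0 0 0 0 0 0;0 0 0 0 0 0;0 0 0 0 0 0' && python3 -c "
from h import *
to(535,171,90,0.8);snap('wrist','w4.png')"
```

```text
time_s: 8.0
eef_pos: [487.3, -22.8, 148.7]
ee_rot: [0.0, 1.0, 0.007, 0.0]
force: [0.8, -0.7, -1.5]
grip_width: 0.289
grip_force: 89.0
time_s: 8.83
eef_pos: [532.1, 170.0, 148.1]
ee_rot: [0.0, 1.0, 0.007, -0.0]
force: [0.4, 0.0, -1.8]
grip_width: 0.287
grip_force: 89.0
at [532.1 170.  148.1] yaw 0.75 tilt [-0. -0.] | turn z -0.008 shift [ 2.9 -1.  58.1] F [ 0.4  0.  -1.8] grip 0.287 89.0 t 8.8
```

View pics/w4.png

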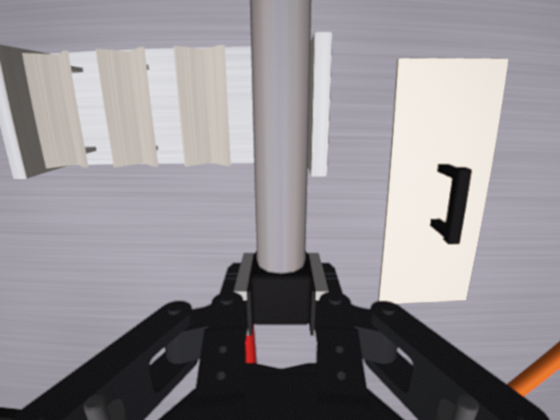

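The wrist view shows the rack's right wall top at (315,34)-(331,34)-(328,175)-(310,175). The free channels are the tan strips at left, about columns 55, 130 and 205, and the tube is straight in the grip.

```bash
python3 - <<'E'
from h import *
c=snap('wrist')
w=cast(c,[(315,34),(331,34),(328,175),(311,175)],62);print(w.round(1).tolist())
a=(w[0]+w[1])/2;b=(w[2]+w[3])/2;m=(a+b)/2;d=a-b;print('wall ctr',m.round(1),'len',np.hypot(*d[:2]),'yaw',np.degrees(np.arctan2(d[1],d[0])))
v=cast(c,[(177,47),(223,46),(229,163),(183,166),(98,50),(144,49),(155,164),(106,166)],45);print(v.round(1).tolist())
print(v[:4].mean(0),v[4:].mean(0))
to(535,171,90,0.8)
E
```

```text
[[659.0, 148.7, 62.0], [659.3, 137.9, 62.0], [561.5, 134.3, 62.0], [561.3, 147.3, 62.0]]
wall ctr [610.3 142.1  62. ] len 97.7218967145041 yaw 1.4716051146057623
[[652.8, 248.3, 45.0], [653.5, 214.2, 45.0], [566.5, 212.6, 45.0], [563.6, 250.5, 45.0], [651.6, 308.8, 45.0], [651.7, 273.3, 45.0], [565.1, 273.7, 45.0], [563.1, 315.5, 45.0]]
[609.09155107 231.40820024  45.        ] [607.88055627 292.81942724  45.        ]
at [532.2 170.  148.1] yaw 0.73 tilt [ 0. -0.] | turn z -0.011 shift [ 2.8 -1.  58.1] F [ 0.6  0.7 -2.2] grip 0.288 89.0 t 8.9
```

```bash
python3 -m inch '2.6 0 12 0 0 0;2.6 0 16 0 0 0;0 0 20 0 0 0;0 0 20 0 0 0;0 0 18 0 0 0;0 0 14 0 0 0;0 0 8 0 0 0;0 0 6 0 0 0;0 0 4 0 0 0;0 0 0 0 0 0' && python3 -m inch '0 0 2 0 0 0;0 0 1.5 0 0 0;0 0 1 0 0 0;0 0 0 0 0 0;0 0 0 0 0 0;0 0 0 0 0 0;0 0 0 0 0 0;0 0 0 0 0 0;0 0 0 0 0 0;0 0 0 0 0 0'&& python3 -c "
from h import *
to(537.5,170.1,25,0.8);snap('wrist','w5.png')"
```

```text
time_s: 9.77
eef_pos: [537.4, 170.9, 29.4]
ee_rot: [0.0, 1.0, 0.007, -0.0]
force: [0.0, 0.1, -0.5]
grip_width: 0.288
grip_force: 89.0
time_s: 10.6
eef_pos: [537.9, 170.9, 25.8]
ee_rot: [0.0, 1.0, 0.007, 0.001]
force: [-1.2, -4.1, 5.3]
grip_width: 0.292
grip_force: 89.8
at [537.9 170.9  25.8] yaw 0.81 tilt [ 0.001 -0.   ] | turn z 0.002 shift [-0.4  0.8  0.8] F [-1.2 -4.1  5.3] grip 0.292 89.8 t 10.6
```

View pics/w5.png

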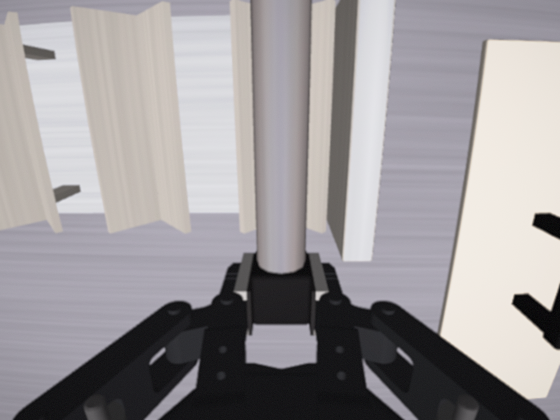

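The tube lies in the V, with the channel mouth at row 232 (columns 240 and 322) and the grip face at about row 270.

```bash
python3 - <<'E'
from h import *
c=snap('wrist')
print(cast(c,[(240,232),(322,232),(186,233)],45).round(1), 'barrel/grip bottom line', cast(c,[(281,272)],54.6).round(1))
print(proj(c,[(537.9+13,170.9,54.6),(537.9+13,170.9,56.6),(537.9-13,170.9,56.6),(609-45,170.9,45)]).round())
E
```

```text
[[564.8 189.5  45. ]
 [565.4 153.2  45. ]
 [563.9 213.6  45. ]] barrel/grip bottom line [[550.6 171.1  54.6]]
[[282. 271.]
 [282. 274.]
 [281. 324.]
 [282. 234.]]
```

```bash
python3 -m inch '0 0 0.7 0 0 0;0 0 0 0 0 0;0 0 0 0 0 0;0 0 0 0 0 0;0 0 0 0 0 0;0 0 -2 0 0 0;0 0 -10 0 0 0;0 0 -20 0 0 0;0 0 -30 0 0 0;0 0 -30 0 0 0' 0.5 && python3 -c "
from h import *
c=snap('wrist','w6.png')
to(589.4,-251.8,110,9.7)"
```

```text
time_s: 11.53
eef_pos: [537.1, 171.0, 118.1]
ee_rot: [0.0, 1.0, 0.007, -0.0]
force: [0.1, 0.3, -0.1]
grip_width: 0.499
grip_force: 0.0
at [540.  171.5 124.6] yaw 0.83 tilt [0.01  0.001] | turn z -1.478 shift [-22.6 425.6  14.6] F [2.  0.2 7.1] grip 0.501 0.0 t 11.6
```

View pics/w6.png

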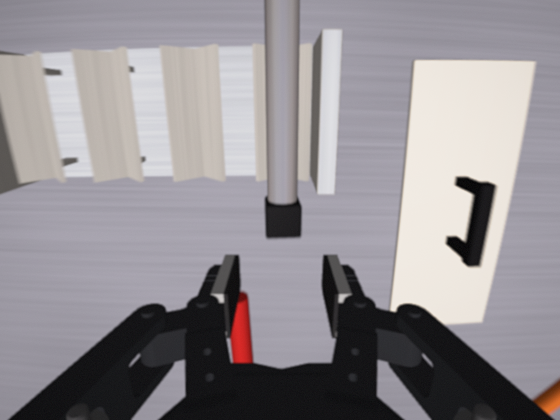

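Tube 1 lies in the first V, with its grip at (283,217).

```bash
python3 -m inch '0 0 0 0 0 -0.4;0 0 0 0 0 -0.4;0 0 0 0 0 -0.4;0 0 0 0 0 -0.28;-2 25 0 0 0 0;-2 35 0 0 0 0;-2 37 0 0 0 0;-2 37 0 0 0 0;-2 37 0 0 0 0;-2 37 0 0 0 0' && python3 -m inch '-2 37 0 0 0 0;-2 37 2 0 0 0;-2 37 2 0 0 0;-2 37 2 0 0 0;-2 35 2 0 0 0;-2 25 2 0 0 0;0 10 2 0 0 0;0 0 0 0 0 0;0 0 0 0 0 0;0 0 0 0 0 0' && python3 -c "
from h import *
to(589.4,-251.8,15,9.7);c=snap('wrist','w7.png')"
```

```text
time_s: 12.42
eef_pos: [560.7, -37.7, 117.4]
ee_rot: [0.0, 0.996, 0.085, 0.0]
force: [-0.5, 0.1, -0.4]
grip_width: 0.502
grip_force: 0.0
time_s: 13.25
eef_pos: [585.7, -251.2, 105.0]
ee_rot: [-0.0, 0.996, 0.085, 0.0]
force: [0.2, 0.4, -0.8]
grip_width: 0.5
grip_force: 0.0
at [ 585.7 -251.2  105. ] yaw 9.78 tilt [0. 0.] | turn z 0.013 shift [ 3.6  1.2 90. ] F [ 0.2  0.4 -0.8] grip 0.5 0.0 t 13.2
```

View pics/w7.png

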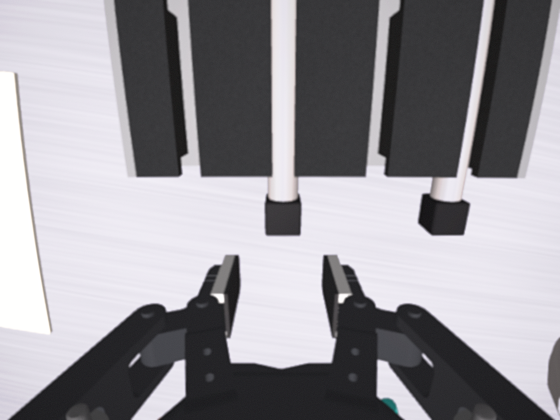

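The view shows tube 2's grip at (283,216), centred between the fingers.

```bash
python3 -m inch '3.6 1 10 0 0 0;0 0 15 0 0 0;0 0 16 0 0 0;0 0 16 0 0 0;0 0 15 0 0 0;0 0 11 0 0 0;0 0 7 0 0 0;0 0 0 0 0 0;0 0 0 0 0 0;0 0 0 0 0 0' && python3 -m inch '0 0 0 0 0 0;0 0 0 0 0 0;0 0 0 0 0 0;0 0 0 0 0 0;0 0 0 0 0 0;0 0 0 0 0 0;0 0 0 0 0 0;0 0 0 0 0 0;0 0 0 0 0 0;0 0 0 0 0 0' 0 90 && python3 -c "
from h import *
to(589.4,-251.8,15,9.7)" && python3 -m inch '-3 0.5 0 0 0 0;-3 -1 0 0 0 0;-3 1 0 0 0 0;-3 -1 0 0 0 0;-4 1 0 0 0 0;-4 -1 0 0 0 0;-4 1 0 0 0 0;-4 -1 0 0 0 0;-4 1 0 0 0 0;-4 -0.5 0 0 0 0' && python3 -c "
from h import *
to(589.4-139,-251.8-23.8,15,9.7);c=snap('wrist','w8.png')
print(proj(c,[np.array(st()[0]['eef_pos'])+np.array([12.8,2.2,39.6])]))"
```

```text
time_s: 14.13
eef_pos: [589.8, -253.4, 15.5]
ee_rot: [0.0, 0.996, 0.085, 0.001]
force: [-0.1, -0.9, -0.6]
grip_width: 0.5
grip_force: 0.0
time_s: 14.97
eef_pos: [589.6, -253.3, 15.3]
ee_rot: [0.0, 0.996, 0.085, 0.0]
force: [-2.3, 2.1, 5.9]
grip_width: 0.287
grip_force: 88.3
at [ 589.6 -253.3   15.3] yaw 9.7 tilt [ 0.001 -0.   ] | turn z -0.0 shift [ 0.1 -1.5  0.3] F [-2.3  2.1  5.9] grip 0.287 88.3 t 15.0
time_s: 15.8
eef_pos: [556.3, -259.1, 15.4]
ee_rot: [0.001, 0.996, 0.085, 0.003]
force: [14.3, 5.1, -1.4]
grip_width: 0.289
grip_force: 88.5
at [ 556.3 -259.1   15.4] yaw 9.7 tilt [ 0.007 -0.001] | turn z 0.0 shift [-107.1   -1.5    0.4] F [14.3  5.1 -1.4] grip 0.289 88.5 t 15.8
[[281.28724658 286.59035867]]
```

View pics/w8.png

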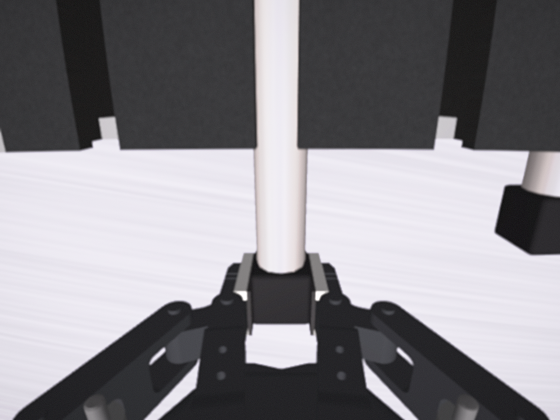

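Tube 2 is coming out straight, with its grip seated in the pads as before (row 272).

```bash
python3 -m inch '-8 0.5 0 0 0 0;-8 -1 0 0 0 0;-8 1 0 0 0 0;-8 -1 0 0 0 0;-8 1 0 0 0 0;-8 -1 0 0 0 0;-8 0.5 0 0 0 0;-8 0 0 0 0 0;-8 0 0 0 0 0;0 0 0 0 0 0' && python3 -m inch '-8 0 0 0 0 0;-8 0 0 0 0 0;-8 0 0 0 0 0;-8 0 0 0 0 0;0 0 0 0 0 0;0 0 -10 0 0 0;0 0 -20 0 0 0;0 0 -25 0 0 0;0 0 -30 0 0 0;0 0 -30 0 0 0' && python3 -c "
from h import *
to(537.5,230.5,150,0.9);snap('scene','s1.png')"
```

```text
time_s: 16.68
eef_pos: [482.0, -271.4, 14.7]
ee_rot: [-0.0, 0.996, 0.085, -0.0]
force: [-7.6, -0.6, 2.6]
grip_width: 0.291
grip_force: 89.1
time_s: 17.52
eef_pos: [451.3, -276.6, 131.5]
ee_rot: [0.0, 0.996, 0.085, -0.0]
force: [0.5, 0.0, -1.5]
grip_width: 0.286
grip_force: 88.7
at [ 451.3 -276.6  131.5] yaw 9.7 tilt [-0. -0.] | turn z 1.467 shift [  94.2 -505.7  -18.5] F [ 0.5  0.  -1.5] grip 0.286 88.7 t 17.5
```

```bash
python3 -m inch '0 0 -5 0 0 0.35;0 0 -5 0 0 0.4;0 0 -5 0 0 0.37;0 0 -3 0 0 0.35;6 -20 0 0 0 0;6 -30 0 0 0 0;6 -35 0 0 0 0;6 -35 0 0 0 0;6 -35 0 0 0 0;6 -35 0 0 0 0' && python3 -m inch '6 -35 0 0 0 0;6 -35 0 0 0 0;6 -35 0 0 0 0;6 -35 0 0 0 0;6 -35 0 0 0 0;6 -35 0 0 0 0;6 -35 0 0 0 0;6 -35 0 0 0 0;6 -30 0 0 0 0;4 -6 0 0 0 0' && python3 -m inch '0 0 0 0 0 0;0 0 10 0 0 0;0 0 15 0 0 0;0 0 15 0 0 0;0 0 10 0 0 0;0 0 0 0 0 0;0 0 0 0 0 0;0 0 0 0 0 0;0 0 0 0 0 0;0 0 0 0 0 0' && python3 -c "
from h import *
to(537.5,230.7,30,0.9);snap('wrist','w9.png')"
```

```text
time_s: 18.4
eef_pos: [484.5, -84.6, 148.3]
ee_rot: [0.0, 1.0, 0.008, 0.0]
force: [0.3, -0.3, -1.5]
grip_width: 0.29
grip_force: 88.7
time_s: 19.23
eef_pos: [537.2, 235.0, 148.1]
ee_rot: [-0.001, 1.0, 0.01, 0.0]
force: [0.4, 0.1, -0.9]
grip_width: 0.285
grip_force: 88.8
time_s: 20.07
eef_pos: [537.8, 230.5, 98.3]
ee_rot: [-0.0, 1.0, 0.008, 0.001]
force: [0.7, -1.2, -2.0]
grip_width: 0.293
grip_force: 88.8
at [537.8 230.5  98.3] yaw 0.87 tilt [0.001 0.   ] | turn z -0.005 shift [-0.3 -0.2 68.3] F [ 0.7 -1.2 -2. ] grip 0.293 88.8 t 20.1
```

View pics/w9.png

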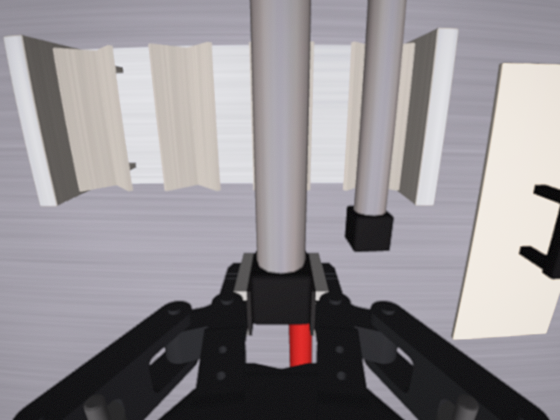

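Tube 2 is above the second V. Both rack walls are visible, left top (7,38)-(40,206) and right top (456,30)-(434,205).

```bash
python3 - <<'E'
from h import *
c=snap('wrist')
w=cast(c,[(7,38),(25,38),(57,205),(40,206),(437,30),(456,30),(434,205),(418,205)],62);print(w.round(1).tolist())
L=w[:4].mean(0);Q=w[4:].mean(0);d=L-Q;print('rack',(L+Q)/2,np.hypot(*d[:2]),np.degrees(np.arctan2(-d[0],d[1])))
E
python3 -m inch '0 0 10 0 0 0;0 0 14 0 0 0;0 0 14 0 0 0;0 0 12 0 0 0;0 0 8 0 0 0;0 0 6 0 0 0;0 0 4 0 0 0;0 0 2 0 0 0;0 0 2 0 0 0;0 0 0 0 0 0' && python3 -m inch '0 0 1 0 0 0;0 0 0 0 0 0;0 0 0 0 0 0;0 0 0 0 0 0;0 0 0 0 0 0;0 0 0 0 0 0;0 0 0 0 0 0;0 0 0 0 0 0;0 0 0 0 0 0;0 0 0 0 0 0'&& python3 -c "
from h import *
to(537.5,230.7,25,0.8);c=snap('wrist','w10.png');p=st()[0]['eef_pos']
print(proj(c,[(p[0]+13,p[1],54.6)]))"
```

```text
[[654.9, 385.7, 62.0], [654.3, 374.6, 62.0], [556.6, 374.3, 62.0], [555.8, 386.3, 62.0], [659.3, 149.1, 62.0], [659.9, 138.5, 62.0], [560.7, 134.9, 62.0], [560.6, 145.2, 62.0]]
rack [607.75725229 261.06579443  62.        ] 238.35165535325535 1.1382070354298488
time_s: 21.0
eef_pos: [537.8, 230.5, 25.9]
ee_rot: [0.0, 1.0, 0.008, 0.0]
force: [0.2, 0.0, -1.3]
grip_width: 0.292
grip_force: 89.0
time_s: 21.83
eef_pos: [538.0, 230.4, 25.3]
ee_rot: [0.0, 1.0, 0.008, 0.001]
force: [-1.5, -3.8, 6.0]
grip_width: 0.292
grip_force: 89.8
at [538.  230.4  25.3] yaw 0.87 tilt [ 0.001 -0.   ] | turn z 0.011 shift [-0.5 -0.3  0.3] F [-1.5 -3.8  6. ] grip 0.292 89.8 t 21.8
[[281.54422878 272.02491522]]
```

View pics/w10.png

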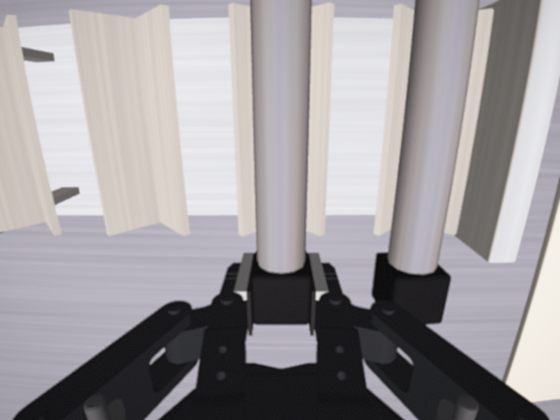

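Tube 2 sits centred in its V, with the grip face at row 272 and the V mouth at row 234. That was my last permitted picture, so from here I check by numbers only.

```bash
python3 -m inch '0 0 0.4 0 0 0;0 0 0 0 0 0;0 0 0 0 0 0;0 0 0 0 0 0;0 0 0 0 0 0;0 0 -2 0 0 0;0 0 -10 0 0 0;0 0 -20 0 0 0;0 0 -30 0 0 0;0 0 -30 0 0 0' 0.5 && python3 -m inch '0 0 0 0 0 -0.4;0 0 0 0 0 -0.4;0 0 0 0 0 -0.4;0 0 0 0 0 -0.27;-2 25 0 0 0 0;-2 35 0 0 0 0;-2 37 0 0 0 0;-2 37 0 0 0 0;-2 37 0 0 0 0;-2 37 0 0 0 0' && python3 -m inch '-2 37 0 0 0 0;-2 37 0 0 0 0;-2 37 0 0 0 0;-2 37 0 0 0 0;-2 37 0 0 0 0;-2 37 0 0 0 0;-2 37 0 0 0 0;-2 30 0 0 0 0;0 20 0 0 0 0;0 0 0 0 0 0' && python3 -c "
from h import *
to(609.6,-370.5,110,9.7)"
```

```text
time_s: 22.72
eef_pos: [537.1, 230.5, 117.7]
ee_rot: [0.0, 1.0, 0.008, -0.0]
force: [0.8, 0.6, 0.8]
grip_width: 0.496
grip_force: 0.0
time_s: 23.55
eef_pos: [560.8, 21.8, 117.2]
ee_rot: [0.0, 0.996, 0.085, 0.0]
force: [0.2, 0.7, 0.4]
grip_width: 0.5
grip_force: 0.0
time_s: 24.38
eef_pos: [596.7, -287.8, 116.7]
ee_rot: [0.001, 0.997, 0.083, 0.0]
force: [-1.1, 0.2, -0.2]
grip_width: 0.499
grip_force: 0.0
at [ 596.7 -287.8  116.7] yaw 9.48 tilt [ 0.001 -0.001] | turn z -0.037 shift [-1.2 83.7  6.7] F [-1.1  0.2 -0.2] grip 0.499 0.0 t 24.4
```

```bash
python3 -m inch '0 20 2 0 0 -0.03;0 25 2 0 0 0;0 22 2 0 0 0;-1 17 0 0 0 0;0 0 0 0 0 0;0 0 0 0 0 0;0 0 0 0 0 0;0 0 0 0 0 0;0 0 0 0 0 0;0 0 0 0 0 0' && python3 - <<'E'
from h import *
to(609.6,-370.5,15,9.7);c=snap('wrist')
e=np.array([609.6,-370.5,34]);a=np.radians(9.7);X=np.array([np.cos(a),np.sin(a),0]);Y=np.array([-X[1],X[0],0])
q=proj(c,[e+X*i+Y*j+np.array([0,0,k]) for i in(-13,13) for j in(-13,13) for k in(-13,13)])
r=[*(q.min(0)-10).astype(int),*(q.max(0)+10).astype(int)];print(r,boxfit(c,e,9.7,r))
E
```

```text
time_s: 25.22
eef_pos: [610.5, -366.0, 110.6]
ee_rot: [0.0, 0.996, 0.086, 0.0]
force: [0.4, -0.0, -1.0]
grip_width: 0.498
grip_force: 0.0
at [ 610.5 -366.   110.6] yaw 9.92 tilt [ 0. -0.] | turn z 0.037 shift [-1.6  4.2 95.6] F [ 0.4 -0.  -1. ] grip 0.498 0.0 t 25.2
[np.int64(259), np.int64(185), np.int64(315), np.int64(249)] (array([ 608.8, -370.1,   34. ]), array([270, 200, 303, 237]), array([268., 197., 305., 240.]))
```

```bash
python3 -m inch '-1.2 4 10 0 0 0.035;0 0 15 0 0 0;0 0 17 0 0 0;0 0 17 0 0 0;0 0 16 0 0 0;0 0 12 0 0 0;0 0 8 0 0 0;0 0 0 0 0 0;0 0 0 0 0 0;0 0 0 0 0 0' && python3 -m inch '0 0 0 0 0 0;0 0 0 0 0 0;0 0 0 0 0 0;0 0 0 0 0 0;0 0 0 0 0 0;0 0 0 0 0 0;0 0 0 0 0 0;0 0 0 0 0 0;0 0 0 0 0 0;0 0 0 0 0 0' 0 90 && python3 -c "
from h import *
to(609.4,-370.3,15,9.7)" && python3 -m inch '-3 0.5 0 0 0 0;-3 -1 0 0 0 0;-3 1 0 0 0 0;-3 -1 0 0 0 0;-4 1 0 0 0 0;-4 -1 0 0 0 0;-4 1 0 0 0 0;-4 -1 0 0 0 0;-4 1 0 0 0 0;-4 -0.5 0 0 0 0' && python3 -c "
from h import *
to(609.4-139,-370.3-23.8,15,9.7);c=snap('wrist','w8b.png')
g=c['image'][255:300,275:288].mean((1,2)).astype(int);print(g)
print(cv2.imread('pics/w8.png')[255:300,275:288].mean((1,2)).astype(int))"
```

```text
time_s: 26.1
eef_pos: [610.3, -371.3, 16.3]
ee_rot: [0.001, 0.996, 0.084, 0.001]
force: [0.8, -0.3, 0.3]
grip_width: 0.499
grip_force: 0.0
time_s: 26.93
eef_pos: [610.2, -371.0, 16.1]
ee_rot: [0.0, 0.996, 0.084, 0.001]
force: [-1.0, 1.6, 5.6]
grip_width: 0.285
grip_force: 88.5
at [ 610.2 -371.    16.1] yaw 9.67 tilt [ 0.001 -0.001] | turn z -0.005 shift [-0.6 -0.9  1.1] F [-1.   1.6  5.6] grip 0.285 88.5 t 26.9
time_s: 27.77
eef_pos: [576.8, -376.3, 15.7]
ee_rot: [0.001, 0.996, 0.084, 0.003]
force: [13.9, 3.7, -2.0]
grip_width: 0.291
grip_force: 88.5
at [ 576.8 -376.3   15.7] yaw 9.69 tilt [ 0.006 -0.001] | turn z -0.001 shift [-107.9   -0.4    0.7] F [13.9  3.7 -2. ] grip 0.291 88.5 t 27.8
[233 233 233 233 233 233 233 233 233 233 233 233 233 233 233 233 220 167
  92  37  29  36  41  45  48  51  52  52  51  52  51  51  51  51  51  51
  50  51  50  50  50  50  49  50  50]
[239 239 239 239 239 239 239 239 238 239 239 238 238 239 239 240 234 188
 109  45  30  37  42  46  51  54  55  55  54  54  54  54  54  54  54  54
  53  53  53  53  53  53  53  52  52]
```

Tube 3 sits in the grip the same way as the others, so I'll finish the pull, lift and carry it.

```bash
python3 -m inch '-8 0.5 0 0 0 0;-8 -1 0 0 0 0;-8 1 0 0 0 0;-8 -1 0 0 0 0;-8 1 0 0 0 0;-8 -1 0 0 0 0;-8 0.5 0 0 0 0;-8 0 0 0 0 0;-8 0 0 0 0 0;0 0 0 0 0 0' && python3 -m inch '-8 0 0 0 0 0;-8 0 0 0 0 0;-8 0 0 0 0 0;-8 0 0 0 0 0;0 0 0 0 0 0;0 0 -10 0 0 0;0 0 -20 0 0 0;0 0 -25 0 0 0;0 0 -30 0 0 0;0 0 -30 0 0 0' && python3 -c "
from h import *
to(537,290.7,150,1.0)"
```

```text
time_s: 28.65
eef_pos: [502.7, -389.1, 15.2]
ee_rot: [-0.0, 0.996, 0.084, -0.0]
force: [-5.5, -0.7, 3.0]
grip_width: 0.291
grip_force: 89.0
time_s: 29.48
eef_pos: [471.9, -394.1, 132.1]
ee_rot: [-0.0, 0.996, 0.084, -0.0]
force: [0.8, -0.4, -1.0]
grip_width: 0.291
grip_force: 89.1
at [ 471.9 -394.1  132.1] yaw 9.67 tilt [-0.  0.] | turn z 1.445 shift [  77.  -683.6  -17.9] F [ 0.8 -0.4 -1. ] grip 0.291 89.1 t 29.5
```

```bash
python3 -m inch '0 0 -5 0 0 0.35;0 0 -5 0 0 0.4;0 0 -5 0 0 0.35;0 0 -3 0 0 0.35;4 -20 0 0 0 0;4 -30 0 0 0 0;4 -35 0 0 0 0;4 -35 0 0 0 0;4 -35 0 0 0 0;4 -35 0 0 0 0' && python3 -m inch '4 -35 0 0 0 0;4 -35 0 0 0 0;4 -35 0 0 0 0;4 -35 0 0 0 0;4 -35 0 0 0 0;4 -35 0 0 0 0;4 -35 0 0 0 0;4 -35 0 0 0 0;4 -35 0 0 0 0;4 -35 0 0 0 0' && python3 -m inch '4 -35 0 0 0 0;4 -35 0 0 0 0;4 -30 0 0 0 0;1 -20 0 0 0 0;0 -8 0 0 0 0;0 0 10 0 0 0;0 0 15 0 0 0;0 0 10 0 0 0;0 0 0 0 0 0;0 0 0 0 0 0' && python3 -c "
from h import *
to(537,290.7,25.5,1.0);snap('wrist')"
```

```text
time_s: 30.32
eef_pos: [492.8, -202.3, 149.1]
ee_rot: [0.0, 1.0, 0.008, 0.0]
force: [1.1, -0.7, -1.3]
grip_width: 0.288
grip_force: 89.1
time_s: 31.15
eef_pos: [526.7, 148.7, 149.2]
ee_rot: [-0.0, 1.0, 0.009, 0.0]
force: [0.7, -0.2, -1.3]
grip_width: 0.287
grip_force: 89.1
time_s: 31.98
eef_pos: [537.5, 273.8, 112.9]
ee_rot: [0.0, 1.0, 0.008, -0.001]
force: [0.1, -0.4, -1.4]
grip_width: 0.292
grip_force: 89.1
at [537.5 273.8 112.9] yaw 0.9 tilt [-0.001 -0.   ] | turn z -0.017 shift [ -0.2 -16.9  87.4] F [ 0.1 -0.4 -1.4] grip 0.292 89.1 t 32.0
```

```bash
python3 -m inch '0 -6 0 0 0 0;0 -6 0 0 0 0;-0.3 -4.5 5 0 0 0;0 0 14 0 0 0;0 0 16 0 0 0;0 0 16 0 0 0;0 0 14 0 0 0;0 0 8 0 0 0;0 0 5 0 0 0;0 0 0 0 0 0' && python3 -m inch '0 0 3 0 0 0;0 0 3 0 0 0;0 0 2 0 0 0;0 0 1 0 0 0;0 0 0 0 0 0;0 0 0 0 0 0;0 0 0 0 0 0;0 0 0 0 0 0;0 0 0 0 0 0;0 0 0 0 0 0' && python3 -c "
from h import *
to(537,290.2,25,0.9);c=snap('wrist','w10b.png');a=c['image'];b=cv2.imread('pics/w10.png')[:,:,::-1]
print('grip rows',a[255:300,275:288].mean((1,2)).astype(int)[12:24])
hs=lambda i:cv2.cvtColor(i,cv2.COLOR_RGB2HSV)[220,225:340,1]
print(hs(a));print(hs(b))"
```

```text
time_s: 32.87
eef_pos: [536.6, 291.5, 34.4]
ee_rot: [0.0, 1.0, 0.009, -0.001]
force: [0.4, 0.2, -1.2]
grip_width: 0.292
grip_force: 89.1
time_s: 33.7
eef_pos: [537.4, 291.1, 26.9]
ee_rot: [0.0, 1.0, 0.008, 0.001]
force: [-2.4, -4.3, 6.4]
grip_width: 0.289
grip_force: 90.0
at [537.4 291.1  26.9] yaw 0.95 tilt [ 0.001 -0.   ] | turn z 0.009 shift [-0.5  0.9  1.9] F [-2.4 -4.3  6.4] grip 0.289 90.0 t 33.7
grip rows [185 184 185 185 176 140  84  35  19  23  28  31]
[15 16 16 16 15 16 15 15 15 15 15 14 16 16  9 11 18 17 17 19 19 19 18 18
 18 19 18 19 19 18 18 18 15 16 15 14 15 12 11 10  7  9  7  6  5  7  7  8
  9 11 12 13 16 15 15 15 16 16 13 13 13 11  8 10 10 10 10 13 14 14 16 15
 15 16 15 15 14 17 18 17 16 16 19 18 17 19 19 19 19 19 18 17 18 19 18 18
 18 18 17 18 15  9 12 15 16 15 15 16 15 15 16 16 15 15 15]
[17 15 16 16 16 16 16 16 15 15 16 15  9 12 17 16 17 19 19 18 18 19 19 18
 18 18 18 19 18 18 18 16 17 17 18 13 14 12 12 10  9  7  7  6  5  7  8  8
  9 11 12 13 15 15 15 15 15 16 14 13 11 11  8 10  8 10 13 14 13 16 14 15
 15 14 16 14 16 17 14 15 18 18 18 20 19 19 18 18 18 19 19 18 18 18 18 18
 17 18 20 16  8 12 15 15 16 16 15 15 15 15 15 15 15 15 15]
```

```bash
python3 -m inch '0 0.6 0.7 0 0 0;0 0 0 0 0 0;0 0 0 0 0 0;0 0 0 0 0 0;0 0 0 0 0 0;0 0 0 0 0 0;0 0 -4 0 0 0;0 0 -15 0 0 0;0 0 -30 0 0 0;0 0 -35 0 0 0' 0.5 && python3 -m inch '-25 0 -20 0 0 0;-30 0 -20 0 0 0;-30 0 0 0 0 0;-30 0 0 0 0 0;-15 0 0 0 0 0;0 0 0 0 0 0;0 0 0 0 0 0;0 0 0 0 0 0;0 0 0 0 0 0;0 0 0 0 0 0' && python3 - <<'E'
from h import *
to(530,16,150,2.4)
c=snap('top','top2.png');im=c['image'];hsv=cv2.cvtColor(im,cv2.COLOR_RGB2HSV)
m=cv2.inRange(hsv,(0,0,200),(179,60,255));m[:,:240]=0;m[:,310:]=0;m[:150]=0;m[300:]=0
m=cv2.morphologyEx(m,cv2.MORPH_CLOSE,np.ones((15,15)))
k=max(cv2.findContours(m,0,2)[0],key=cv2.contourArea)
P=cast(c,k.reshape(-1,2),5);r=cv2.minAreaRect(P[:,:2].astype(np.float32));print('plate',r)
w=snap('wrist','w11.png');p=lambda P:proj(w,[P])[0].round()
for y in(170.9,230.5,290.7): print([p((x,y,56.6)) for x in(551,525)],p((695,y,54.6)))
# grips in wrist
for e in((537.5,170.9,43.6),(537.5,230.5,43.6),(537,290.7,43.6)):
    q=proj(w,np.array(e)+np.array([[i,j,k] for i in(-13,13) for j in(-13,13) for k in(-13,13)]))
    r=[*np.maximum(q.min(0)-12,0).astype(int),*(q.max(0)+12).astype(int)];print(r,*boxfit(w,e,0.9,r))
E
```

```text
time_s: 34.58
eef_pos: [536.0, 290.4, 109.2]
ee_rot: [0.001, 1.0, 0.008, -0.002]
force: [0.9, 0.5, -0.5]
grip_width: 0.499
grip_force: 0.0
time_s: 35.42
eef_pos: [407.8, 288.4, 149.3]
ee_rot: [0.0, 1.0, 0.008, -0.0]
force: [-0.0, 0.9, -0.2]
grip_width: 0.503
grip_force: 0.0
at [407.8 288.4 149.3] yaw 0.93 tilt [-0. -0.] | turn z -0.245 shift [110.7 277.3  -0.7] F [-0.   0.9 -0.2] grip 0.503 0.0 t 35.4
plate ((530.2017211914062, 16.098880767822266), (237.01466369628906, 88.95781707763672), 2.386338233947754)
[array([453.,  17.]), array([447.,  56.])] [ 468. -205.]
[array([369.,  12.]), array([366.,  52.])] [ 380. -220.]
[array([281.,   9.]), array([281.,  50.])] [ 286. -226.]
[np.int64(402), np.int64(4), np.int64(482), np.int64(74)] [538.3 170.   43.6] [419  17 469  59] [416.  15. 472.  61.]
[np.int64(328), np.int64(0), np.int64(399), np.int64(70)] [538.4 230.7  43.6] [343  13 385  55] [341.  11. 387.  57.]
[np.int64(250), np.int64(0), np.int64(312), np.int64(69)] [537.2 290.1  43.6] [264  12 300  55] [263.  10. 301.  57.]
```

All three tubes measure centred in the V channels: grip x is about 538 and y spacing about 60. The plate hasn't moved, so I'll go above its handle.

```bash
python3 -m inch '0 0 0 0 0 -0.25;10 20 0 0 0 0;12 30 0 0 0 0;12 33 0 0 0 0;12 33 0 0 0 0;12 33 0 0 0 0;12 33 0 0 0 0;12 33 0 0 0 0;12 32 0 0 0 0;12 28 0 0 0 0' && python3 -m inch '5 2 5 0 0 0;0 0 10 0 0 0;0 0 10 0 0 0;0 0 10 0 0 0;0 0 0 0 0 0;0 0 0 0 0 0;0 0 0 0 0 0;0 0 0 0 0 0;0 0 0 0 0 0;0 0 0 0 0 0' && python3 - <<'E'
from h import *
to(530.5,16,20,2.4)
w=snap('wrist','w12.png');im=w['image'];q=proj(w,[(530.5+a,16+s,45) for a in(-35,35) for s in(-6,6)]);print(q.round(0).tolist())
u0,v0=np.maximum(q.min(0)-45,0).astype(int);u1,v1=(q.max(0)+45).astype(int)
m=(im[v0:v1,u0:u1].max(2)<70).astype(np.uint8);n,l,s,_=cv2.connectedComponentsWithStats(m);print(u0,v0,u1,v1,s[1:][s[1:,4]>100].tolist())
i=1+np.argmax(s[1:,4]);
for r in range(s[i,1],s[i,1]+s[i,3],6):
    x=np.where(l[r]==i)[0];print(r+v0,x.min()+u0,x.max()+u0)
E
```

```text
time_s: 36.35
eef_pos: [525.4, 16.0, 149.4]
ee_rot: [0.0, 1.0, 0.021, -0.0]
force: [-0.2, 0.2, 0.8]
grip_width: 0.502
grip_force: 0.0
time_s: 37.18
eef_pos: [530.0, 16.6, 114.8]
ee_rot: [0.0, 1.0, 0.022, 0.0]
force: [-0.4, 0.1, -0.9]
grip_width: 0.497
grip_force: 0.0
at [530.   16.6 114.8] yaw 2.47 tilt [ 0.001 -0.   ] | turn z 0.012 shift [ 0.5  0.6 94.8] F [-0.4  0.1 -0.9] grip 0.497 0.0 t 37.2
[[287.0, 259.0], [272.0, 259.0], [293.0, 171.0], [276.0, 171.0]]
227 125 337 304 [[50, 41, 14, 92, 1204], [0, 131, 13, 48, 472], [96, 131, 14, 48, 510]]
166 279 286
172 277 290
178 277 290
184 277 290
190 277 290
196 277 290
202 277 290
208 277 289
214 277 289
220 277 289
226 277 289
232 277 289
238 277 289
244 277 289
250 277 289
256 277 289
```

```bash
python3 -m inch '1 0 10 0 0 0;0 0 15 0 0 0;0 0 16 0 0 0;0 0 16 0 0 0;0 0 15 0 0 0;0 0 12 0 0 0;0 0 8 0 0 0;0 0 3 0 0 0;0 0 0 0 0 0;0 0 0 0 0 0' && python3 -m inch '0 0 0 0 0 0;0 0 0 0 0 0;0 0 0 0 0 0;0 0 0 0 0 0;0 0 0 0 0 0;0 0 0 0 0 0;0 0 0 0 0 0;0 0 0 0 0 0;0 0 0 0 0 0;0 0 0 0 0 0' 0 90 && python3 - <<'E'
from h import *
to(530.5,16,20,2.4)
s=st()[0];print(s['joints'].round(2))
E
```

```text
time_s: 38.07
eef_pos: [531.1, 16.6, 19.8]
ee_rot: [0.0, 1.0, 0.021, 0.0]
force: [0.3, 0.2, -0.0]
grip_width: 0.497
grip_force: 0.0
time_s: 38.9
eef_pos: [531.2, 16.5, 20.3]
ee_rot: [0.0, 1.0, 0.022, 0.001]
force: [-1.9, 0.1, 5.9]
grip_width: 0.123
grip_force: 88.4
at [531.2  16.5  20.3] yaw 2.47 tilt [ 0.001 -0.   ] | turn z 0.012 shift [-0.7  0.4  0.3] F [-1.9  0.1  5.9] grip 0.123 88.4 t 38.9
[-0.19  0.59  1.7  -0.    0.85  1.34]
```

```bash
python3 -m inch '0 0 -4 0 0 0;0 0 -8 0 0 0;0 0 -14 0 0 0;0 0 -18 0 0 0;0 0 -20 0 0 0;0 0 -20 0 0 0;0 0 -20 0 0 0;0 0 -16 0 0 0;0 0 -10 0 0 0;0 0 0 0 0 0' && python3 -c "
from h import *
to(608.5,261.2,150,91.1)" && python3 -m inch '0 0 0 0 0 -0.5;0 0 0 0 0 -0.8;0 0 0 0 0 -1;0 0 0 0 0 -1;0 0 0 0 0 -1;0 0 0 0 0 -1;0 0 0 0 0 -1;0 0 0 0 0 -1;0 0 0 0 0 -1;0 0 0 0 0 -1'&& python3 -m inch '0 0 0 0 0 -1;0 0 0 0 0 -1;0 0 0 0 0 -1;0 0 0 0 0 -1;0 0 0 0 0 -0.9;0 0 0 0 0 -0.5;0 0 0 0 0 -0.1;0 0 0 0 0 0;0 0 0 0 0 0;0 0 0 0 0 0' && python3 -c "
from h import *
to(608.5,261.2,150,91.1)"
```

```text
time_s: 39.73
eef_pos: [531.6, 16.5, 151.6]
ee_rot: [0.0, 1.0, 0.022, 0.002]
force: [0.7, 0.4, -2.9]
grip_width: 0.118
grip_force: 88.0
at [531.6  16.5 151.6] yaw 2.47 tilt [ 0.004 -0.001] | turn z -14.771 shift [243.2  81.6   1.6] F [ 0.7  0.4 -2.9] grip 0.118 88.0 t 39.7
time_s: 40.57
eef_pos: [530.2, 16.7, 148.3]
ee_rot: [-0.001, 0.872, 0.489, -0.001]
force: [-0.5, 0.3, -4.0]
grip_width: 0.122
grip_force: 87.9
time_s: 41.4
eef_pos: [530.7, 16.6, 149.2]
ee_rot: [-0.0, 0.7, 0.714, -0.0]
force: [0.5, 0.0, -3.6]
grip_width: 0.118
grip_force: 87.9
at [530.7  16.6 149.2] yaw 91.2 tilt [-0.001  0.   ] | turn z 0.016 shift [243.   82.5  -0.8] F [ 0.5  0.  -3.6] grip 0.118 87.9 t 41.4
```

```bash
python3 - <<'E'
from h import *
s,r=st();p=np.array(s['eef_pos']);M=r.as_matrix();z=p[2]-20+5
X=M[:,0]*np.array([1,1,0]);Yt=np.array([-X[1],X[0],0])
w=snap('wrist','w13.png');im=w['image']
nom=[np.r_[p[:2],z]+X*a+Yt*b for a,b in((125,-50),(125,50),(0,-50),(0,50),(60,0),(160,0),(60,80))]
q=proj(w,nom);print(q.round(0).tolist())
for u,v in q[-3:].astype(int):
    if 0<=u<560 and 0<=v<420: print((u,v),im[v,u],cv2.cvtColor(im[v:v+1,u:u+1],cv2.COLOR_RGB2HSV))
# edge scans: across the plate at 3 stations, and lengthwise
def scan(A,B,n=400):
    P=np.array([A+(B-A)*t for t in np.linspace(0,1,n)]);q=proj(w,P);v=cv2.remap(cv2.cvtColor(im,cv2.COLOR_RGB2HSV)[:,:,1].astype(np.float32),q[:,0].astype(np.float32),q[:,1].astype(np.float32),1)
    v=cv2.GaussianBlur(v.reshape(1,-1),(1,1),0).ravel();g=np.abs(np.convolve(v,np.r_[np.ones(8),-np.ones(8)],'valid'));i=g.argmax();return np.linalg.norm(P[i+8]-P[0]),g[i],(q[i+8]).round()
c=np.r_[p[:2],z]
for a in(50,80,110): print(a,'side+',scan(c+X*a+Yt*30,c+X*a+Yt*75),'side-',scan(c+X*a-Yt*30,c+X*a-Yt*75))
for b in(-35,0,35): print(b,'end',scan(c+X*95+Yt*b,c+X*150+Yt*b))
E
```

```text
[[391.0, 10.0], [175.0, 9.0], [368.0, 254.0], [196.0, 253.0], [283.0, 149.0], [283.0, -79.0], [130.0, 150.0]]
(np.int64(282), np.int64(149)) [238 234 226] [[[ 20  13 238]]]
(np.int64(129), np.int64(149)) [154 149 160] [[[134  18 160]]]
50 side+ (np.float64(21.992481018390468), np.float64(50.97265625), array([184., 168.])) side- (np.float64(18.94736826199793), np.float64(41.546875), array([375., 169.]))
80 side+ (np.float64(21.992481018390468), np.float64(43.7724609375), array([179., 109.])) side- (np.float64(18.834586308057442), np.float64(31.3466796875), array([380., 110.]))
110 side+ (np.float64(22.218044926271386), np.float64(44.7109375), array([173.,  44.])) side- (np.float64(18.72180435411695), np.float64(78.12890625), array([386.,  44.]))
-35 end (np.float64(33.909774151432856), np.float64(83.5869140625), array([360.,  -1.]))
0 end (np.float64(32.66917265808776), np.float64(78.8671875), array([283.,   1.]))
35 end (np.float64(33.771929541061176), np.float64(117.2958984375), array([206.,  -1.]))
```

```bash
python3 - <<'E'
from h import *
s,r=st();p=np.array(s['eef_pos']);X=r.as_matrix()[:,0]*np.array([1,1,0]);Yt=np.array([-X[1],X[0],0]);c=np.r_[p[:2],p[2]-15]
w=snap('wrist');hv=cv2.cvtColor(w['image'],cv2.COLOR_RGB2HSV)
for b in(-30,0,30):
    L=np.arange(114,131,1.);q=proj(w,[c+X*a+Yt*b for a in L]).round().astype(int)
    print([(int(a),int(hv[v,u,2])) for a,(u,v) in zip(L,q) if 0<=v<420])
E
```

```text
[(114, 233), (115, 232), (116, 234), (117, 233), (118, 233), (119, 233), (120, 233), (121, 232), (122, 232), (123, 232), (124, 232), (125, 219), (126, 148), (127, 143), (128, 152)]
[(114, 234), (115, 234), (116, 233), (117, 233), (118, 233), (119, 233), (120, 233), (121, 232), (122, 232), (123, 233), (124, 233), (125, 230), (126, 49), (127, 36), (128, 36)]
[(114, 234), (115, 234), (116, 233), (117, 233), (118, 233), (119, 233), (120, 232), (121, 232), (122, 232), (123, 231), (124, 231), (125, 219), (126, 160), (127, 156), (128, 155)]
```

```bash
python3 -m inch '15 5 0 0 0 0;25 8 0 0 0 0;28 9.5 0 0 0 0;28 9.5 0 0 0 0;28 9.5 0 0 0 0;28 9.5 0 0 0 0;28 9.5 0 0 0 0;25 9 0 0 0 0;20 7 0 0 0 0;12 4 0 0 0 0' && python3 -m inch '5 1.5 0 0 0 0;0 0 0 0 0 0;0 0 10 0 0 0;0 0 10 0 0 0;0 0 10 0 0 0;0 0 5 0 0 0;0 0 0 0 0 0;0 0 0 0 0 0;0 0 0 0 0 0;0 0 0 0 0 0' && python3 - <<'E'
from h import *
to(608.3,260.5,83,91.1)
s,r=st();p=np.array(s['eef_pos']);print(p)
c=snap('scene','s2.png')
w=snap('wrist','w14.png')
# left wall corners of rack nominal, in wrist view
a=np.radians(1.1);X=np.array([np.cos(a),np.sin(a),0]);Y=np.array([-X[1],X[0],0]);o=np.array([608.3,260.5,62])
for n,P in(('wallL',[o+X*i+Y*j for i in(-50,50) for j in(113,125)]),('wallR',[o+X*i+Y*j for i in(-50,50) for j in(-113,-125)])):print(n,'wrist',proj(w,P).round(0).tolist(),'scene',proj(c,P).round(0).tolist())
E
```

```text
time_s: 42.33
eef_pos: [606.2, 257.6, 149.0]
ee_rot: [-0.0, 0.699, 0.715, 0.0]
force: [0.5, 0.2, -3.8]
grip_width: 0.12
grip_force: 88.0
time_s: 43.17
eef_pos: [607.7, 260.4, 115.1]
ee_rot: [0.0, 0.699, 0.715, 0.0]
force: [0.0, -0.4, -3.2]
grip_width: 0.115
grip_force: 87.9
at [607.7 260.4 115.1] yaw 91.26 tilt [0.001 0.   ] | turn z 0.027 shift [ 0.1  0.6 32.1] F [ 0.  -0.4 -3.2] grip 0.115 87.9 t 43.2
[607.74204846 260.36114195 115.11954272]
wallL wrist [[199.0, 50.0], [198.0, 27.0], [369.0, 51.0], [370.0, 28.0]] scene [[359.0, 173.0], [362.0, 172.0], [377.0, 186.0], [379.0, 185.0]]
wallR wrist [[221.0, 354.0], [222.0, 365.0], [342.0, 354.0], [341.0, 365.0]] scene [[313.0, 192.0], [310.0, 193.0], [330.0, 207.0], [327.0, 208.0]]
```

```bash
python3 -m inch '0 0.5 5 0 0 0.02;0 0 7 0 0 0;0 0 7 0 0 0;0 0 5 0 0 0;0 0 3 0 0 0;0 0 2 0 0 0;0 0 1.5 0 0 0;0 0 0 0 0 0;0 0 0 0 0 0;0 0 0 0 0 0' && python3 -m inch '0 0 1 0 0 0;0 0 1 0 0 0;0 0 0.5 0 0 0;0 0 0 0 0 0;0 0 0 0 0 0;0 0 0 0 0 0;0 0 0 0 0 0;0 0 0 0 0 0;0 0 0 0 0 0;0 0 0 0 0 0' && python3 -c "
from h import *
to(608.3,260.5,82.3,91.1);snap('wrist','w15.png')"
```

```text
time_s: 44.1
eef_pos: [608.1, 260.4, 84.3]
ee_rot: [0.0, 0.7, 0.714, 0.0]
force: [0.2, 0.0, -3.7]
grip_width: 0.119
grip_force: 88.0
time_s: 44.93
eef_pos: [608.1, 260.4, 82.3]
ee_rot: [0.0, 0.7, 0.714, 0.0]
force: [-3.7, -1.5, 5.3]
grip_width: 0.117
grip_force: 89.1
at [608.1 260.4  82.3] yaw 91.15 tilt [0.001 0.   ] | turn z 0.008 shift [0.1 0.2 0. ] F [-3.7 -1.5  5.3] grip 0.117 89.1 t 44.9
```

```bash
python3 -m inch '0 0 0 0 0 0;0 0 0 0 0 0;0 0 0 0 0 0;0 0 0 0 0 0;0 0 0 0 0 0;0 0 0 0 0 0;0 0 -4 0 0 0;0 0 -12 0 0 0;0 0 -25 0 0 0;0 0 -30 0 0 0' 0.5 && python3 -m inch '0 0 -30 0 0 0;0 -10 -20 0 0 0;0 -25 0 0 0 0;0 -30 0 0 0 0;0 -35 0 0 0 0;0 -35 0 0 0 0;0 -35 0 0 0 0;0 -30 0 0 0 0;0 -15 0 0 0 0;0 0 0 0 0 0' && python3 - <<'E'
from h import *
to(400,260,200,91.1)
c=snap('top','top3.png');im=c['image'];hsv=cv2.cvtColor(im,cv2.COLOR_RGB2HSV)
m=cv2.inRange(hsv,(0,0,200),(40,60,255));m[:,:120]=0;m[:,300:]=0;m[:140]=0;m[290:]=0
m=cv2.morphologyEx(m,cv2.MORPH_CLOSE,np.ones((15,15)))
for k in cv2.findContours(m,0,2)[0]:
    if cv2.contourArea(k)>500:
        P=cast(c,k.reshape(-1,2),67);print(k.reshape(-1,2).min(0),k.reshape(-1,2).max(0),cv2.minAreaRect(P[:,:2].astype(np.float32)))
# handle top
g=im[170:230,150:240].max(2)<60;v,u=np.where(g);print('handle',u.min()+150,u.max()+150,v.min()+170,v.max()+170,cast(c,[[u.mean()+150,v.mean()+170]],107))
# walls still visible?
a=np.radians(1.0);X=np.array([np.cos(a),np.sin(a),0]);Y=np.array([-X[1],X[0],0]);o=np.array([608.2,260.8,0])
print('plate corners expected',proj(c,[o+X*i+Y*j+np.array([0,0,67]) for i in(-50,50) for j in(-125,125)]).round(1).tolist())
w=snap('wrist','w16.png')
E
cp pics/top3.png /tmp; python3 -c "
import cv2
i=cv2.imread('pics/top3.png');print(i[170:225:3,195].tolist())"
```

```text
time_s: 45.82
eef_pos: [607.3, 260.2, 152.9]
ee_rot: [-0.001, 0.7, 0.714, -0.001]
force: [-0.0, 0.8, 0.1]
grip_width: 0.493
grip_force: 0.0
time_s: 46.65
eef_pos: [390.8, 256.3, 204.0]
ee_rot: [0.0, 0.699, 0.715, 0.001]
force: [1.0, 0.2, 0.6]
grip_width: 0.498
grip_force: 0.0
at [390.8 256.3 204. ] yaw 91.23 tilt [0.001 0.001] | turn z 0.022 shift [3.5 9.3 4. ] F [1.  0.2 0.6] grip 0.498 0.0 t 46.6
[154 182] [232 210] ((606.042236328125, 261.3899841308594), (85.27033233642578, 236.01229858398438), 1.547382116317749)
handle 180 227 193 223 [[549.9406477  230.73097156 107.        ]]
plate corners expected [[234.6, 211.3], [151.5, 212.2], [234.6, 178.7], [152.3, 179.6]]
[[128, 118, 117], [128, 118, 117], [127, 117, 116], [141, 140, 140], [185, 198, 199], [184, 198, 199], [185, 199, 199], [148, 160, 160], [22, 21, 22], [173, 187, 186], [186, 199, 199], [186, 199, 199], [187, 200, 199], [187, 200, 199], [179, 184, 182], [133, 123, 122], [130, 119, 119], [130, 118, 119], [126, 116, 115]]
```

```bash
python3 - <<'E'
from h import *
c=snap('top');im=c['image'];g=im.min(2).astype(np.uint8);big=cv2.resize(g[165:230,135:250],None,fx=5,fy=5,interpolation=cv2.INTER_CUBIC)
m=(big>155).astype(np.uint8);m=cv2.morphologyEx(m,cv2.MORPH_CLOSE,np.ones((45,45)))
k=max(cv2.findContours(m,0,2)[0],key=cv2.contourArea).reshape(-1,2)
P=cast(c,(k+.5)/5-.5+[135,165],67);print('plate',cv2.minAreaRect(P[:,:2].astype(np.float32)),np.percentile(P,[1,99],axis=0).round(1).tolist())
E
```

```text
plate ((605.8006591796875, 262.3787536621094), (104.14602661132812, 248.5650634765625), 1.1885114908218384) [[553.8, 137.9, 67.0], [659.0, 386.8, 67.0]]
```

```bash
python3 -c "
from rig import ctrl
print(ctrl.finish_job())"
```

```text
the job is handed in; nothing more can be done
None
```

I laid all three tubes centred in the rack's V channels, set the cover plate on top within about 2 mm of the rack's outline, and handed the job in after about 47 s of robot time; no verdict came back.

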